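# Square a microplate into a registration corner with a hand pusher

### The job

Pick up the small standing pusher from its rubber mat and use it to nudge the microplate gently along the metal base until it lies fully against both fences of the corner: long side against the long fence, short side against the short fence. The gripper itself must not touch the plate, and the plate stays flat on the base. Then stand the pusher upright back on its mat; leave the dish, vial and lamp where they are.

Things in the scene. Friction and masses are not known exactly. Their poses are not given: they have to be found in the camera images.
- corner_base: Fixed aluminium base, 160 (x) x 200 (y) x 6 mm, origin at the centre of its underside, z up. Two dark fences 12 mm wide stand on its top (z = 6 to 16 mm): long fence on the +x side, inner face x = 68, y = -96 to 76 mm; short fence on the +y side, inner face y = 86, x = -66 to 54 mm. Other sides open. In the corner the plate's centre is at x = 25, y = 22 mm in this frame, axes parallel.
- plate: White 96-well microplate loose on the base, 85.5 (x) x 128 (y) x 14 mm high, about 0.14 kg, smooth and slides easily (friction about 0.25). Origin at the centre of its underside, z up. It starts 0.5 to 5 cm short of each fence, turned up to 0.2 rad; its +x long side faces the long fence, its +y short side the short fence.
- pusher: Upright pusher, 100 mm tall, about 0.18 kg. Round steel foot 40 mm across, 24 mm high, whose side does the pushing; then a collar 25 mm across up to 30 mm; then a black square handle, 20 x 20 mm, from 30 to 100 mm height, grasped across two opposite faces. Origin at the centre of the foot's underside, z up the handle, x and y square to the handle's faces.
- mat: Fixed black rubber mat, 100 x 100 x 3 mm, flat on the worktop to one side of the base (left or right), where the pusher stands; origin at the centre of its underside, x and y parallel to its sides.
- dish: Covered round petri dish, 57 mm across and 14 mm high, on the worktop at the side of the base opposite the mat. Bystander. Origin at the centre of its underside.
- vial: Tall glass vial with black cap, 22 mm across, 96 mm high, standing behind the base. Bystander. Origin at the centre of its underside.
- lamp: Glass spirit lamp with white cap, 62 mm across, 82 mm high, standing behind the base. Bystander. Origin at the centre of its underside.
There are look-alikes about, which are no part of the job. There is more than one size of the pusher; the job needs the smaller.

How it is judged:
On the way, in this order (a step that is already met when the one before it is completed fails the run):
1. the pusher is held in the gripper and lifted clear of its mat (z of pusher in the frame of mat above 0.015 m and contact force between the fingers and pusher above 1 N), for 0.2 s.
2. the plate lies against both fences while the pusher is still held (x of plate in the frame of corner_base between 0.023 and 0.027 m and y of plate in the frame of corner_base between 0.02 and 0.024 m and angle between the x axis of plate and the x axis of corner_base, either way round below 0.02 rad and angle between plate's own z axis and vertical below 0.03 rad and contact force between the fingers and pusher above 1 N), for 0.2 s.
At the end, for the whole second after the job is handed in: The plate lies flat on the base in the corner, within 2 mm of touching each fence and within 0.02 rad of square; the pusher stands upright and at rest on its mat, its centre no more than 38 mm from the mat's centre along either side of the mat (x of plate in the frame of corner_base between 0.023 and 0.027 m and y of plate in the frame of corner_base between 0.02 and 0.024 m and angle between the x axis of plate and the x axis of corner_base, either way round below 0.02 rad and angle between plate's own z axis and vertical below 0.03 rad and x of pusher in the frame of mat between -0.038 and 0.038 m and y of pusher in the frame of mat between -0.038 and 0.038 m and z of pusher in the frame of mat below 0.006 m and angle between pusher's own z axis and vertical below 0.1 rad and linear speed of each of pusher, plate below 0.01 m/s).
It fails at once if the gripper or arm touches the plate (contact force between any of the fingers, the arm and plate above 0.5 N).
It fails at once if the pusher presses the plate with more than 20 N (contact force between pusher and plate above 20 N).
It fails at once if the plate is tipped off the base (angle between plate's own z axis and vertical above 0.12 rad or z of plate in the frame of corner_base above 0.016 m or z of plate in the frame of corner_base below 0.002 m).
It fails at once if the dish, vial or lamp is moved more than 15 mm or toppled (distance of any of dish, vial, lamp from where it was at the start of the episode above 0.015 m or angle between any of dish, vial, lamp's own z axis and vertical above 0.3 rad).
It also fails if it takes over 61 s, if anything falls off the work surface, if the arm or the gripper's body presses on something with over 40 N, if the wrist force passes 120 N, or if a joint passes its speed limit or range.

### The arm

A 6-joint arm with a two-finger parallel gripper is mounted at the origin on a cart in front of the work surface, level with it; the furniture and walls round the work are solid. World frame = base frame: x ahead of the robot, y to its left, z up, the work surface at z = 0. Lengths are in m, angles in rad, forces in N, time in s.
With the tool pointing down it reaches from about 0.425 to 0.95 m from the base axis. Payload 3.5 kg.
Tool frame: the origin (TCP) lies at the very end of the fingers, on their centre line; the grasp point (between the pads) lies 19 mm behind it; z points along the fingers, y is the direction in which the jaws open and shut (so a half turn about z gives the same grasp; the last joint's range is limited). The gripper opens to 85 mm and grips with 20 to 120 N. Pads are 22 mm wide; open, the fingers measure 114 mm over their backs; the gripper's body (76 mm by 85 mm) begins 54 mm behind the grasp point. The pads swing forward as they close: fully open they stand 13 mm farther back than shut.
Start: joints at [-1.366, 0.286, 1.577, -0, 1.279, -0.15], TCP at [0.235, -0.633, 0.231] pointing down, gripper open.
Joint ranges: [-2.77, 2.77], [-0.9, 2.22], [0.21, 2.48], [-1.53, 4.67], [0.24, 2.81], [-2.84, 2.84]. Speed limits (rad/s): [2.79, 2.79, 3.14, 3.14, 3.14, 3.14].

### API

Orientations are given as a unit quaternion [w, x, y, z].
In Python, from cell import r gives the robot as it stands.
- The arm moves only by the tool apply_moves, never from a script. Its argument "motion" is one flat list of numbers, 6 for each row, row after row: the shift along the tool's x, y, z as a fraction of full scale, then the turn, a rotation vector about the tool's x, y, z as a fraction of full scale. In form: [dx, dy, dz, ax, ay, az, dx, dy, dz, ax, ay, az, ...]. A call has 1 to 5 rows; each row shifts and turns the pose as measured when the row begins, along the tool's axes as they then stand; what a row does not reach is not made up. Full scale, the value 1, is 50 mm for a shift and 0.5 rad for a turn. A row lasts 1/8 s, in which the tool goes at most 62.5 mm and 10.7 degrees, less where a joint would pass 70% of its speed; a pose out of reach is approached as far as the arm can. A call with a number of a shift or a turn outside -1 to 1 is refused whole. A call with a gripper value outside its range is refused whole. "gripper" is the opening in per cent of the stroke, from 0 (shut) to 100 (fully open), set as the call begins (left out, the last holds). The fingers move at their own pace and stop on an object; "squeeze" is the grip in N (left out, the last holds). Time passes only in rows, so rows that do not move let the fingers close. It gives the time, the measured TCP pose, the force and the opening at its end, in the units of the state.
- r.get_obs(): the state, without advancing time (a new reading comes with each control period).
- r.get_image(name): name is "scene" or "top"; returns a dict with "color" (384x512x3 uint8, red, green, blue), "z_map" (384x512 float32, m along the optical axis (not along the pixel's ray), 0 where there is no reading), "fx", "fy", "cx", "cy" (pixels), "rvec" (rotation vector, rad) and "tvec" (3), from world to camera coordinates, as OpenCV has them. Camera axes: x right, y down, z forward; pixel columns grow to the right and rows downward; lengths in m; the calibration is good to about 2 mm. A picture is of the moment at which its call begins.
- r.hand_in(): hands the job in, once; it reports no verdict.
The state is a dict: "t": time; "joints": joint angles; "qd": joint speeds; "tau": joint torques, N m; "position": TCP position; "eef_rot": TCP orientation; "contact_force": force on the tool from outside, world axes, zero at the start; "wrist_torque": the same for the moment, N m; "width": opening from 0.0 (shut) to 1.0 (fully open).
Only numpy, scipy, OpenCV 4.12 (cv2) and the standard library are available. Lean on these libraries where they do the work, as an engineer would, in place of code of your own. Each camera call takes 0.05 s, during which the arm holds its last target.

## Working session

There is one attempt and no reset: what is moved stays moved. The work goes in short steps, Python scripts to look and compute and a tool call to move; the robot and the scene stay as the last step left them, time stands still between calls to the robot, and variables do not carry over. Pictures are saved under pics/ and viewed, and the job is handed in when it is done.

Besides the shell and the picture viewer there is one more tool, called by a JSON object that holds its "fn" and its "kwargs", one argument or row to a line. apply_moves: Moves the arm, as the interface text tells. Its arguments: {"type":"object","properties":{"motion":{"type":"array"},"gripper":{"type":"number"},"squeeze":{"type":"number"}},"required":["motion"]}

```bash
ls; mkdir -p pics
python3 - <<'E'
from cell import r
import cv2,numpy as np,pickle
print(r.get_obs())
for n in("scene","top"):
    im=r.get_image(n); pickle.dump(im,open(f"pics/{n}0.pkl","wb"))
    cv2.imwrite(f"pics/{n}0.png",cv2.resize(im["color"][:,:,::-1],(768,576),interpolation=cv2.INTER_CUBIC))
    print({k:im[k] for k in im if k not in("color","z_map")})
E
```

```text
pics
{'t': 0.0, 'joints': array([-1.36599301e+00,  2.87183414e-01,  1.57817132e+00, -1.11430413e-05,
        1.27860248e+00, -1.50011098e-01]), 'qd': array([ 0.00059184,  0.00109717,  0.00015476, -0.00074302,  0.00110236,
        0.00044465]), 'tau': array([ 1.42428900e-03, -4.05984306e+01, -2.92621315e+01, -1.42665681e-05,
        5.85754853e-03,  5.36071497e-06]), 'position': array([ 0.23438937, -0.63229891,  0.22993842]), 'eef_rot': array([-1.18168769e-03,  9.84303600e-01,  1.76479533e-01, -3.77172132e-05]), 'contact_force': array([-0.05646684, -0.12898698,  0.58966539]), 'wrist_torque': array([-0.00512519,  0.00961308,  0.03828781]), 'width': 1.000610636304078}
{'fx': 462.3505329410428, 'fy': 462.3505329410428, 'cx': 253.33188993038988, 'cy': 189.5315870273761, 'rvec': array([ 1.96107625, -0.98491295,  0.50333871]), 'tvec': array([-0.37823882,  0.29250371,  1.2979023 ])}
{'fx': 370.15709330421595, 'fy': 370.15709330421595, 'cx': 255.14421223109082, 'cy': 193.76606455852863, 'rvec': array([ 2.16168301, -2.03413484,  0.2251296 ]), 'tvec': array([-0.07758437,  0.59199653,  1.02207087])}
```

View pics/scene0.png

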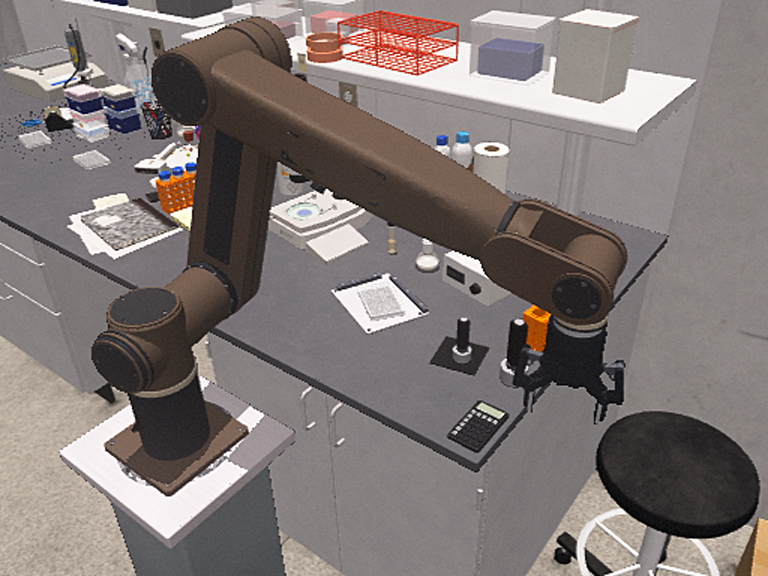

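View pics/top0.png

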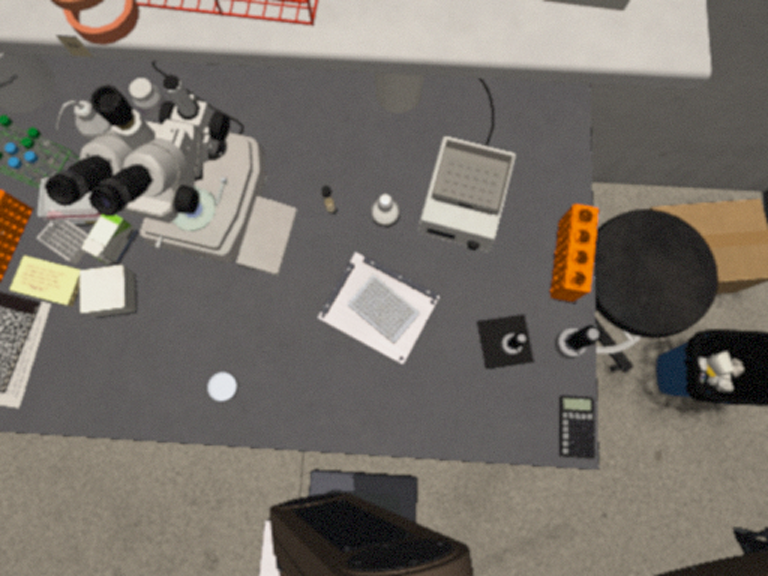

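The scene shows two pushers. One is on the black mat (scene 462,345; top 513,343) and a bigger one stands to its right off the mat (scene 513,355; top 575,340). The dish is at top (222,387), the vial at (328,198) and the lamp at (385,210). I'll take close crops with measurements.

```bash
cat > h.py <<'E'
import cv2,numpy as np
def RT(im): return cv2.Rodrigues(np.array(im["rvec"]))[0],np.array(im["tvec"])
def pts(im,uv,z=None):
    R,t=RT(im); uv=np.atleast_2d(uv).astype(float)
    d=np.c_[(uv[:,0]-im["cx"])/im["fx"],(uv[:,1]-im["cy"])/im["fy"],np.ones(len(uv))]
    o=-R.T@t; w=d@R
    s=(z-o[2])/w[:,2]
    return o+w*s[:,None]
def cloud(im):
    h,w=im["z_map"].shape; R,t=RT(im)
    u,v=np.meshgrid(np.arange(w),np.arange(h)); Z=im["z_map"]
    P=np.stack([(u-im["cx"])/im["fx"]*Z,(v-im["cy"])/im["fy"]*Z,Z],-1)
    return (P-t)@R
def proj(im,P):
    R,t=RT(im); q=np.atleast_2d(P)@R.T+t
    return np.c_[q[:,0]/q[:,2]*im["fx"]+im["cx"],q[:,1]/q[:,2]*im["fy"]+im["cy"]]
def crop(im,x0,y0,x1,y1,f,name):
    c=im["color"][y0:y1,x0:x1,::-1]; cv2.imwrite(name,cv2.resize(c,None,fx=f,fy=f,interpolation=cv2.INTER_CUBIC))
E
python3 - <<'E'
import pickle
from h import *
S=pickle.load(open("pics/scene0.pkl","rb"));T=pickle.load(open("pics/top0.pkl","rb"))
crop(T,205,165,301,245,8,"pics/t_base.png")
crop(T,310,190,410,260,7,"pics/t_mat.png")
crop(S,215,175,385,275,4.5,"pics/s_c.png")
for n,u,v in(("dish",148,258),("lamp",257,135),("vial",218,130),("mat",337,227)):
    print(n,cloud(T)[v,u])
C=cloud(S)
for n,u,v in(("small",309,213),("big",345,215)):
    print(n,C[v-4:v+15:3,u].round(3).tolist())
C=cloud(T); print(C[228,340:352].round(3).tolist())
E
```

```text
dish [0.39288312 0.26481589 0.0152698 ]
lamp [ 0.77337759 -0.03624086  0.08157398]
vial [0.77812459 0.08078991 0.09192608]
mat [ 0.5179164  -0.29134064  0.02561795]
small [[0.653, -0.222, 0.004], [0.517, -0.3, 0.105], [0.502, -0.309, 0.106], [0.501, -0.311, 0.096], [0.503, -0.31, 0.083], [0.508, -0.308, 0.067], [0.504, -0.311, 0.059]]
big [[0.717, -0.327, 0.002], [0.517, -0.42, 0.148], [0.514, -0.422, 0.14], [0.51, -0.425, 0.133], [0.512, -0.425, 0.121], [0.508, -0.428, 0.113], [0.51, -0.428, 0.101]]
[[0.511, -0.293, 0.058], [0.509, -0.294, 0.069], [0.508, -0.294, 0.079], [0.507, -0.296, 0.086], [0.507, -0.297, 0.091], [0.507, -0.3, 0.092], [0.506, -0.301, 0.1], [0.506, -0.303, 0.102], [0.505, -0.305, 0.104], [0.506, -0.308, 0.103], [0.506, -0.311, 0.103], [0.521, -0.338, 0.004]]
```

View pics/t_base.png

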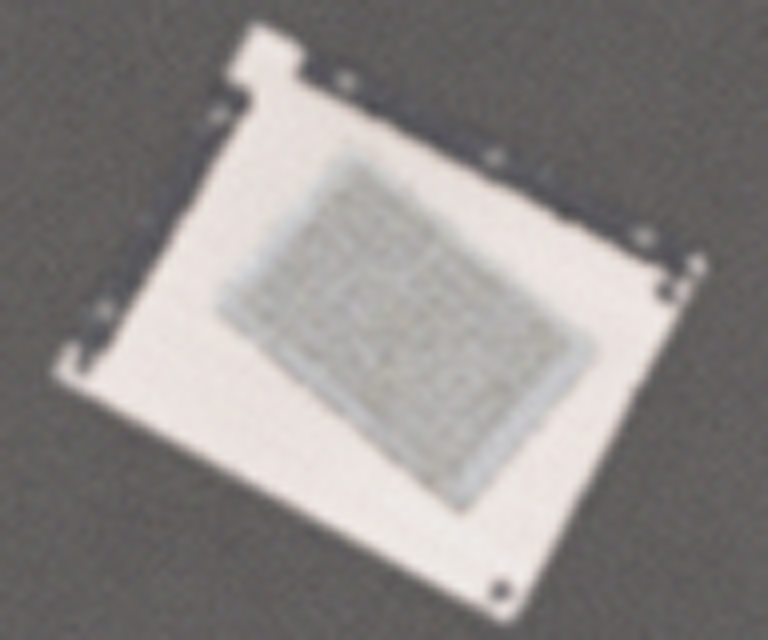

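View pics/t_mat.png

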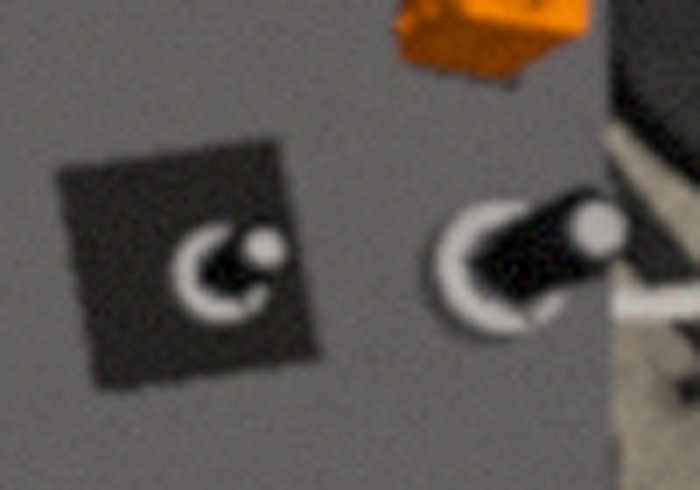

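View pics/s_c.png

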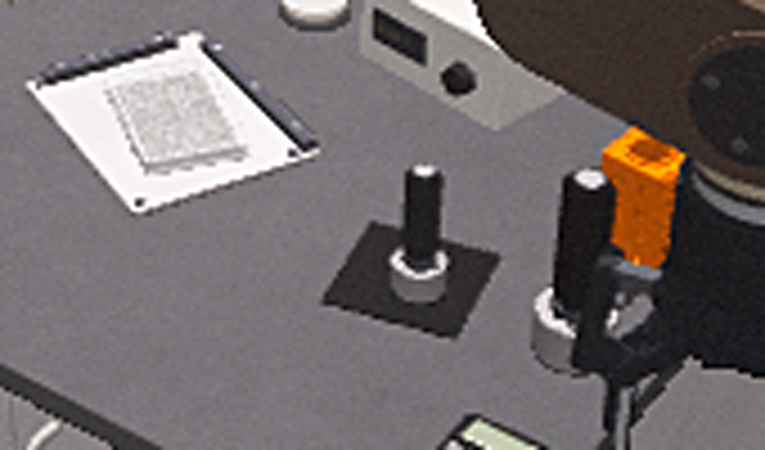

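Run:
```python
import pickle
from h import *
from scipy.optimize import least_squares
S=pickle.load(open("pics/scene0.pkl","rb"));T=pickle.load(open("pics/top0.pkl","rb"))
o=np.array([205,165])
bc=np.array([[262,22],[708,262],[512,624],[52,372]])/8+o-0.44
mc=np.array([[55,170],[280,138],[322,355],[98,390]])/7+[310,190]-.43
W=pts(T,bc[1:],0.006); print("base3",W.round(4).tolist())
M=pts(T,mc,0.003); print("mat",M.mean(0).round(4), M.round(4).tolist())
def fit(h,W):
    f=lambda p:(np.c_[p[0]+np.cos(p[2])*h[:,0]-np.sin(p[2])*h[:,1],p[1]+np.sin(p[2])*h[:,0]+np.cos(p[2])*h[:,1]]-W[:,:2]).ravel()
    s=least_squares(f,[.6,0,-.3]); return s.x,s.fun
p,e=fit(np.array([[80,-100],[-80,-100],[-80,100]])/1e3,W); print("base",p,e.round(4))
c,s=np.cos(p[2]),np.sin(p[2]); R=np.array([[c,-s],[s,c]])
# plate in base frame by height (top cam depth)
for n,im in(("T",T),("S",S)):
    C=cloud(im).reshape(-1,3); b=(C[:,:2]-p[:2])@R
    near=(abs(b[:,0])<.1)&(abs(b[:,1])<.12)
    m=near&(b[:,0]<.064)&(b[:,1]<.082)&(C[:,2]>.0145)&(C[:,2]<.03)
    q=b[m]; rect=cv2.minAreaRect((q*1000).astype(np.float32)); print(n,m.sum(),rect, q.mean(0)*1e3, np.median(C[m,2]))
    mb=near&(C[:,2]>.003)&(C[:,2]<.05); print("base z floor",np.median(C[near&(b[:,0]<-.05),2]), cv2.minAreaRect((C[mb][:,:2]*1000).astype(np.float32)))
# plate top corners by eye
pc=np.array([[345,150],[600,345],[462,515],[215,305]])/8+o-.44
Q=(pts(T,pc,.020)[:,:2]-p[:2])@R; print("plate corners base mm",(Q*1e3).round(1).tolist(),Q.mean(0)*1e3)
# pusher: collar/foot/handle points
for n,im in(("T",T),("S",S)):
    C=cloud(im).reshape(-1,3)
    m=(abs(C[:,0]-.505)<.045)&(abs(C[:,1]+.305)<.045)
    for a,bb in((.018,.028),(.04,.095),(.097,.11)):
        q=C[m&(C[:,2]>a)&(C[:,2]<bb)]; print(n,a,len(q),q.mean(0).round(4),q.min(0).round(4),q.max(0).round(4))
uv=proj(S,[[.506,-.303,.103],[.506,-.303,.003]]);print(uv)
crop(S,288,205,335,250,14,"pics/s_p.png")
```

```text
base3 [[0.6052, -0.1585, 0.006], [0.4611, -0.0901, 0.006], [0.5467, 0.0916, 0.006]]
mat [ 0.5211 -0.2947  0.003 ] [[0.5583, -0.2355, 0.003], [0.5786, -0.3341, 0.003], [0.4842, -0.3527, 0.003], [0.4633, -0.2563, 0.003]]
base [ 0.57601584 -0.03365173 -0.44317652] [ 0.0002  0.0002 -0.0002  0.0004 -0.     -0.0006]
T 987 ((1.7542304992675781, -10.182731628417969), (126.67422485351562, 84.2551040649414), 78.66155242919922) [  1.27487659 -10.90246673] 0.0191531123248395
base z floor 0.0029299875565430085 ((575.9992065429688, -32.90150451660156), (238.4314422607422, 197.7727508544922), 64.8108901977539)
S 527 ((3.598541259765625, -7.711708068847656), (117.54266357421875, 178.32766723632812), 0.34165462851524353) [ -2.91078757 -12.68536192] 0.020675139706112945
base z floor 0.005114486760896951 ((576.15380859375, -33.56465148925781), (239.26312255859375, 199.42080688476562), 64.56493377685547)
plate corners base mm [[48.1, 42.7], [28.1, -79.5], [-54.2, -64.7], [-29.1, 56.4]] [ -1.8041302  -11.24039139]
T 0.018 56 [ 0.5107 -0.2992  0.025 ] [ 0.4949 -0.3218  0.0187] [ 0.5341 -0.2854  0.0279]
T 0.04 43 [ 0.5105 -0.2982  0.0689] [ 0.5021 -0.3082  0.0412] [ 0.5256 -0.2925  0.094 ]
T 0.097 52 [ 0.514  -0.3037  0.1031] [ 0.5032 -0.3144  0.0978] [ 0.5252 -0.2943  0.107 ]
S 0.018 44 [ 0.5051 -0.3083  0.0241] [ 0.4912 -0.3224  0.018 ] [ 0.5302 -0.2826  0.0278]
S 0.04 111 [ 0.5068 -0.3061  0.0678] [ 0.4964 -0.3163  0.0402] [ 0.5175 -0.2911  0.0942]
S 0.097 33 [ 0.5089 -0.3037  0.1034] [ 0.4998 -0.314   0.0972] [ 0.524  -0.2907  0.1094]
[[307.87988475 214.44503031]
 [306.56219817 239.78362012]]
```

View pics/s_p.png

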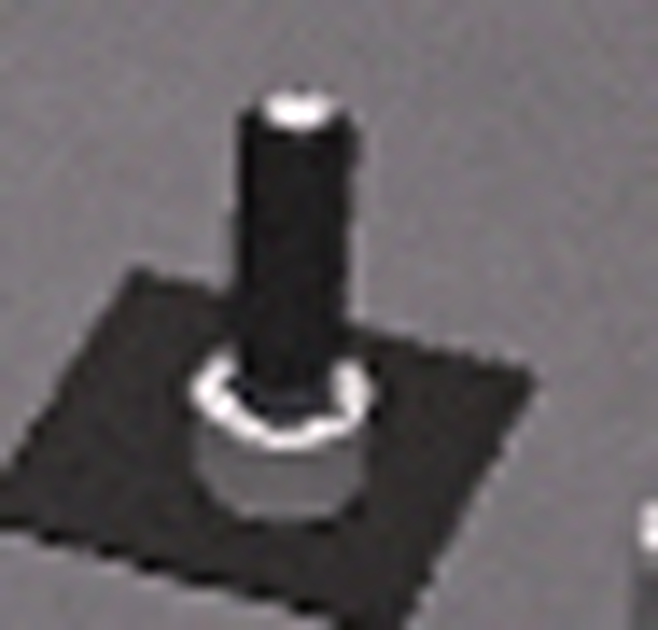

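Run:
```python
import pickle
from h import *
from scipy.optimize import least_squares
S=pickle.load(open("pics/scene0.pkl","rb"));T=pickle.load(open("pics/top0.pkl","rb"))
print("cap T",pts(T,np.array([265,248])/7+[310,190]-.43,.103),"foot ring T",pts(T,np.array([222,273])/7+[310,190]-.43,.027))
print("cap S",pts(S,np.array([298,108])/14+[288,205]-.46,.103))
print("foot S bottom-left/right",pts(S,np.array([[194,395],[370,395]])/14+[288,205]-.46,.027))
P=[]
for n,im in(("T",T),("S",S)):
    C=cloud(im).reshape(-1,3)
    q=C[(abs(C[:,0]-.51)<.03)&(abs(C[:,1]+.304)<.03)&(C[:,2]>.038)&(C[:,2]<.096)]
    P.append(q)
def res(p,Q,a):
    c,s=np.cos(a),np.sin(a); d=Q[:,:2]-p; x=d[:,0]*c+d[:,1]*s; y=-d[:,0]*s+d[:,1]*c
    return np.maximum(abs(x),abs(y))-.010
for nm,Q in(("T",P[0]),("S",P[1]),("both",np.vstack(P))):
    out=[]
    for a in np.arange(0,90,7.5):
        s=least_squares(res,[.512,-.304],args=(Q,np.radians(a)),loss="soft_l1",f_scale=.002)
        out.append((a,round(s.cost*1e6),s.x.round(4).tolist()))
    print(nm,len(Q),out)
# silhouette edges in S at heights
R,t=RT(S); g=S["color"].astype(int).sum(2)
for v in range(214,230,2): print(v,g[v,300:318].tolist())
cam=-R.T@t; print("S cam dir yaw",np.degrees(np.arctan2(*(cam[:2]-[.512,-.304])[::-1])))
RTt,tt=RT(T);print("T cam",-RTt.T@tt)
def w(a):
    h=np.array([[1,1],[1,-1],[-1,-1],[-1,1]])*.01;c,s=np.cos(a),np.sin(a)
    q=h@np.array([[c,s],[-s,c]])+[.512,-.304]
    return np.ptp(proj(S,np.c_[q,np.full(4,.08)])[:,0])
print([(a,round(w(np.radians(a)),2)) for a in range(0,90,10)])
print("T cap")
for v in range(217,236): print(v,T["color"][v,334:356].astype(int).sum(1).tolist())
```

```text
cap T [[ 0.51383129 -0.30393803  0.103     ]] foot ring T [[ 0.51377404 -0.3038574   0.027     ]]
cap S [[ 0.5174022 -0.299358   0.103    ]]
foot S bottom-left/right [[ 0.50072365 -0.28599587  0.027     ]
 [ 0.52388226 -0.31817886  0.027     ]]
T 45 [(np.float64(0.0), 33, [0.5147, -0.3047]), (np.float64(7.5), 41, [0.5147, -0.3045]), (np.float64(15.0), 49, [0.5148, -0.3046]), (np.float64(22.5), 52, [0.5146, -0.3042]), (np.float64(30.0), 49, [0.5147, -0.3042]), (np.float64(37.5), 44, [0.5148, -0.3041]), (np.float64(45.0), 37, [0.5151, -0.3043]), (np.float64(52.5), 25, [0.5148, -0.3048]), (np.float64(60.0), 11, [0.5147, -0.3049]), (np.float64(67.5), 4, [0.5147, -0.305]), (np.float64(75.0), 8, [0.5147, -0.3051]), (np.float64(82.5), 19, [0.5148, -0.3049])]
S 119 [(np.float64(0.0), 184, [0.5127, -0.3023]), (np.float64(7.5), 200, [0.5128, -0.3024]), (np.float64(15.0), 197, [0.513, -0.3028]), (np.float64(22.5), 188, [0.5129, -0.3025]), (np.float64(30.0), 174, [0.5132, -0.3024]), (np.float64(37.5), 166, [0.5132, -0.3024]), (np.float64(45.0), 152, [0.5132, -0.3024]), (np.float64(52.5), 149, [0
[... 3133 characters left out ...]
0, 86, 89, 114, 193, 240, 287]
230 [227, 386, 488, 440, 274, 143, 78, 56, 38, 25, 5, 75, 141, 166, 97, 105, 97, 120, 116, 165, 230, 272]
231 [201, 342, 472, 488, 391, 290, 217, 131, 85, 59, 100, 193, 296, 310, 186, 105, 80, 101, 109, 160, 232, 279]
232 [155, 255, 413, 496, 500, 432, 352, 271, 254, 207, 209, 325, 379, 317, 182, 109, 107, 85, 106, 139, 218, 279]
233 [138, 183, 305, 432, 498, 495, 480, 462, 439, 401, 319, 352, 376, 259, 125, 99, 98, 101, 105, 144, 206, 269]
234 [95, 128, 204, 296, 407, 465, 499, 491, 488, 456, 380, 305, 268, 172, 102, 101, 114, 105, 100, 110, 190, 252]
235 [111, 93, 136, 194, 248, 324, 373, 367, 374, 343, 279, 199, 137, 102, 102, 97, 113, 98, 82, 114, 174, 236]
```

Only the pusher on the mat fits the description: 100 mm tall, against about 150 mm for the other. It is at about (0.514, -0.304) with handle yaw about -25°, close to the base yaw of -25.4°. Next I'll write a helper that works out moves in tool units.

```bash
cat >> h.py <<'E'
from scipy.spatial.transform import Rotation as Ro
BASE=np.array([.5760,-.0337]); BY=-.4432
YAW=BY+np.pi/2   # tool x yaw: tool x = base +y, tool y = base +x
def rot_goal(yaw=YAW): return Ro.from_euler("z",yaw)*Ro.from_euler("x",np.pi)
def plan(o,target,n,yaw=YAW):
    q=o["eef_rot"]; R0=Ro.from_quat([q[1],q[2],q[3],q[0]]); p0=np.array(o["position"])
    G=rot_goal(yaw); d=(R0.inv()*G).as_rotvec()
    rows=[]
    for i in range(n):
        Ri=R0*Ro.from_rotvec(d*i/n)
        rows.append(np.r_[Ri.inv().apply((np.array(target)-p0)/n)/.05,d/n/.5].round(3).tolist())
    for x in rows: print(x)
def b2w(x,y): # base mm -> world m
    c,s=np.cos(BY),np.sin(BY); x/=1e3;y/=1e3
    return [BASE[0]+c*x-s*y,BASE[1]+s*x+c*y]
def w2b(P):
    c,s=np.cos(BY),np.sin(BY); d=np.atleast_2d(P)[:,:2]-BASE
    return d@np.array([[c,-s],[s,c]])*1e3
E
python3 - <<'E'
from h import *
from cell import r
o=r.get_obs(); plan(o,[.5138,-.3035,.2],10)
E
```

```text
[0.752, -0.423, 0.061, -0.0, -0.0, -0.155]
[0.783, -0.363, 0.061, -0.0, -0.0, -0.155]
[0.809, -0.302, 0.061, -0.0, -0.0, -0.155]
[0.829, -0.238, 0.061, -0.0, -0.0, -0.155]
[0.845, -0.174, 0.061, -0.0, -0.0, -0.155]
[0.856, -0.108, 0.061, -0.0, -0.0, -0.155]
[0.862, -0.041, 0.06, -0.0, -0.0, -0.155]
[0.863, 0.025, 0.06, -0.0, -0.0, -0.155]
[0.858, 0.092, 0.06, -0.0, -0.0, -0.155]
[0.848, 0.158, 0.06, -0.0, -0.0, -0.155]
```

{"fn": "apply_moves", "kwargs": {
  "motion": [0.75,-0.42,0,0,0,-0.155,0.78,-0.36,0,0,0,-0.155,0.81,-0.3,0,0,0,-0.155,0.83,-0.24,0,0,0,-0.155,0.845,-0.17,0,0,0,-0.155],
  "gripper": 100,
  "squeeze": 60
}}

```text
t: 0.72
position: [0.3742, -0.464, 0.2265]
eef_rot: [-0.004, 0.931, 0.366, 0.0]
contact_force: [0.6, -0.1, -0.8]
width: 0.999
```

Run:
```python
from h import *
from cell import r
o=r.get_obs(); print(o["t"],o["position"]);plan(o,[.5138,-.3035,.2],5)
```

```text
0.725 [ 0.37424816 -0.46401923  0.22647824]
[0.846, -0.09, 0.109, -0.003, -0.002, -0.152]
[0.85, -0.025, 0.108, -0.003, -0.002, -0.152]
[0.85, 0.039, 0.108, -0.003, -0.002, -0.152]
[0.844, 0.103, 0.107, -0.003, -0.002, -0.152]
[0.834, 0.166, 0.106, -0.003, -0.002, -0.152]
```

{"fn": "apply_moves", "kwargs": {
  "motion": [0.846,-0.09,0.11,0,0,-0.152,0.85,-0.025,0.11,0,0,-0.152,0.85,0.04,0.11,0,0,-0.152,0.845,0.1,0.11,0,0,-0.152,0.835,0.165,0.11,0,0,-0.152]
}}

```text
t: 1.35
position: [0.5159, -0.2956, 0.1971]
eef_rot: [-0.005, 0.842, 0.54, 0.001]
contact_force: [0.3, 0.1, -0.4]
width: 0.999
```

Run:
```python
from h import *
from cell import r
o=r.get_obs(); print(o["t"],o["position"]);plan(o,[.5138,-.3035,.120],3)
im=r.get_image("top"); crop(im,300,170,410,250,7,"pics/t2.png")
im=r.get_image("scene"); crop(im,260,150,370,250,6,"pics/s2.png")
```

```text
1.35 [ 0.5158721  -0.29556513  0.19708864]
[-0.057, 0.014, 0.513, -0.005, -0.005, 0.009]
[-0.056, 0.012, 0.514, -0.005, -0.005, 0.009]
[-0.055, 0.011, 0.514, -0.005, -0.005, 0.009]
```

View pics/s2.png

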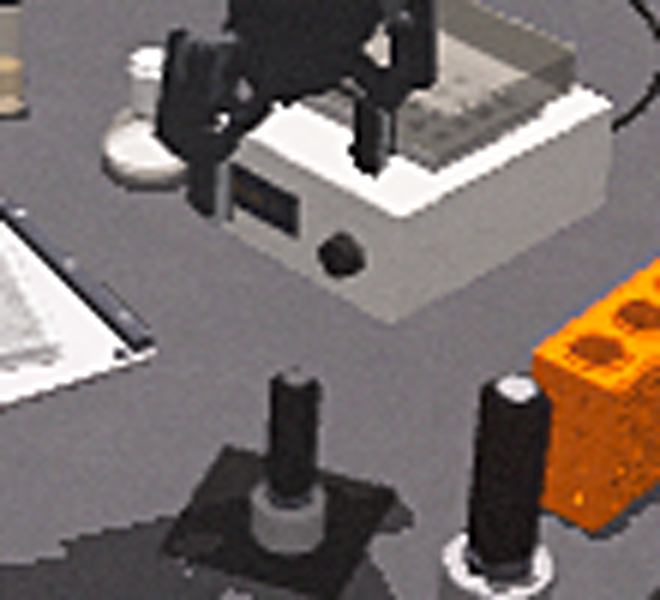

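View pics/t2.png

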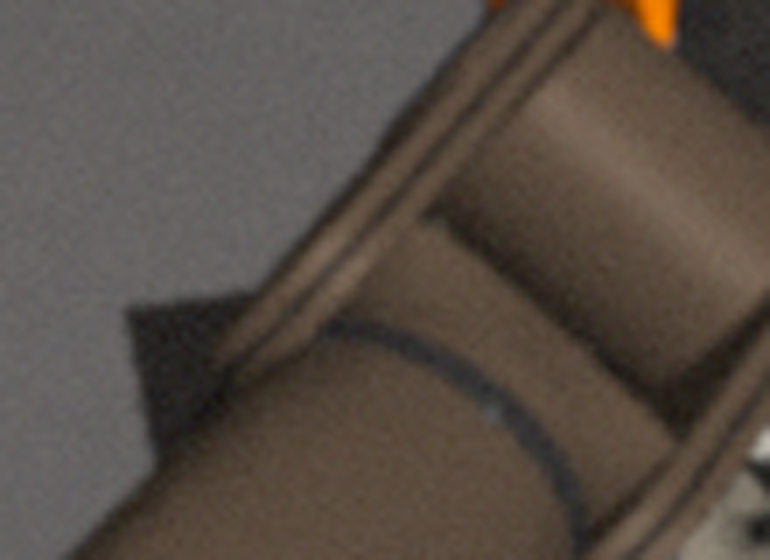

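The gripper is above the mat pusher (scene crop 295,430), with the fingers to either side of it and the bigger pusher well to the right. I'll centre and go down.

Run:
```python
from h import *
from cell import r
o=r.get_obs(); print(o["t"],o["position"]);plan(o,[.5138,-.3035,.130],3)
```

```text
1.45 [ 0.51661304 -0.29331603  0.19625221]
[-0.073, 0.015, 0.441, -0.006, -0.006, 0.011]
[-0.072, 0.014, 0.441, -0.006, -0.006, 0.011]
[-0.071, 0.013, 0.441, -0.006, -0.006, 0.011]
```

{"fn": "apply_moves", "kwargs": {
  "motion": [-0.11,0.022,0.44,-0.008,-0.008,0.016,-0.11,0.02,0.44,-0.008,-0.008,0.016,0,0,0.3,0,0,0,0,0,0,0,0,0]
}}

```text
t: 1.95
position: [0.5126, -0.3047, 0.135]
eef_rot: [-0.001, 0.845, 0.534, -0.001]
contact_force: [0.9, -0.1, 0.6]
width: 0.999
```

Run:
```python
from h import *
from cell import r
o=r.get_obs(); print(o["t"],o["position"]);plan(o,[.5138,-.3035,.048],4)
```

```text
1.95 [ 0.51264752 -0.30468156  0.13500857]
[0.008, 0.004, 0.435, -0.001, 0.0, -0.0]
[0.008, 0.004, 0.435, -0.001, 0.0, -0.0]
[0.008, 0.003, 0.435, -0.001, 0.0, -0.0]
[0.008, 0.003, 0.435, -0.001, 0.0, -0.0]
```

{"fn": "apply_moves", "kwargs": {
  "motion": [0.01,0.004,0.43,0,0,0,0.01,0.004,0.43,0,0,0,0.01,0.004,0.43,0,0,0,0,0,0.3,0,0,0,0,0,0,0,0,0]
}}

```text
t: 2.58
position: [0.516, -0.3071, 0.0585]
eef_rot: [0.003, 0.846, 0.533, 0.0]
contact_force: [0.3, 0.3, -0.1]
width: 0.998
```

Run:
```python
from h import *
from cell import r
o=r.get_obs(); print(o["t"],o["position"],o["contact_force"]);plan(o,[.5138,-.3035,.048],1)
im=r.get_image("scene"); crop(im,270,170,350,250,7,"pics/s3.png")
```

```text
2.575 [ 0.51599552 -0.30709565  0.05853077] [ 0.31354534  0.26094505 -0.09096449]
[0.047, -0.072, 0.21, 0.011, 0.006, -0.005]
```

View pics/s3.png

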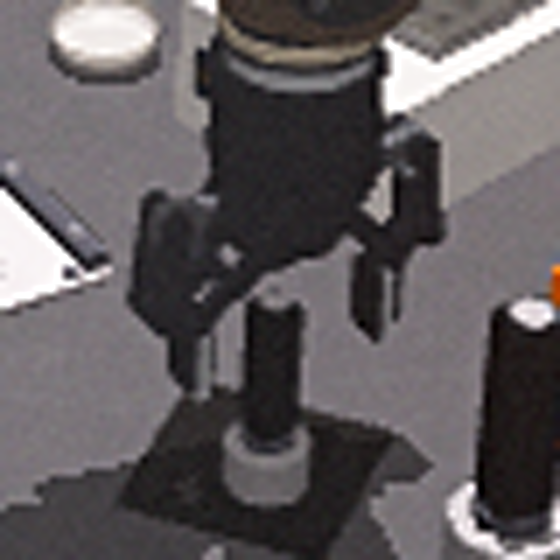

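The handle stands between the fingers, below the palm. I'll drop to the grasp height and close.

{"fn": "apply_moves", "kwargs": {
  "motion": [0.045,-0.07,0.2,0.01,0.006,-0.005,0,0,0,0,0,0]
}}

```text
t: 2.88
position: [0.5152, -0.3046, 0.0507]
eef_rot: [0.002, 0.845, 0.534, 0.001]
contact_force: [-0.8, 0.7, -0.5]
width: 0.999
```

{"fn": "apply_moves", "kwargs": {
  "motion": [0,0,0,0,0,0,0,0,0,0,0,0,0,0,0,0,0,0,0,0,0,0,0,0,0,0,0,0,0,0],
  "gripper": 0,
  "squeeze": 60
}}

```text
t: 3.5
position: [0.5159, -0.3052, 0.0519]
eef_rot: [0.004, 0.845, 0.534, 0.001]
contact_force: [-0.4, 0.1, -1.1]
width: 0.226
```

Width 0.226 is about 19 mm, so it is gripped on the flats. I'll lift 40 mm.

{"fn": "apply_moves", "kwargs": {
  "motion": [0,0,0,0,0,0,0,0,-0.4,0,0,0,0,0,-0.4,0,0,0,0,0,0,0,0,0,0,0,0,0,0,0]
}}

```text
t: 4.12
position: [0.5152, -0.3046, 0.0942]
eef_rot: [0.003, 0.845, 0.534, 0.001]
contact_force: [-0.2, -0.2, -3.5]
width: 0.228
```

Run:
```python
from h import *
from cell import r
o=r.get_obs(); print(o["t"],o["position"],o["contact_force"],o["width"])
im=r.get_image("scene"); crop(im,200,130,350,250,5,"pics/s4.png")
print(w2b(o["position"]),b2w(-85,-25))
plan(o,b2w(-85,-25)+[.09],8)
```

```text
4.125 [ 0.51523262 -0.30455028  0.09417445] [-0.23149763 -0.15708465 -3.49556454] 0.22776787161414433
[[  61.25312195 -270.74084165]] [np.float64(0.4884915455946883), np.float64(-0.019833839479023434)]
[0.614, -0.366, 0.007, 0.002, 0.0, 0.0]
[0.614, -0.366, 0.008, 0.002, 0.0, 0.0]
[0.614, -0.366, 0.008, 0.002, 0.0, 0.0]
[0.614, -0.366, 0.008, 0.002, 0.0, 0.0]
[0.614, -0.366, 0.009, 0.002, 0.0, 0.0]
[0.614, -0.366, 0.009, 0.002, 0.0, 0.0]
[0.614, -0.366, 0.01, 0.002, 0.0, 0.0]
[0.614, -0.366, 0.01, 0.002, 0.0, 0.0]
```

View pics/s4.png

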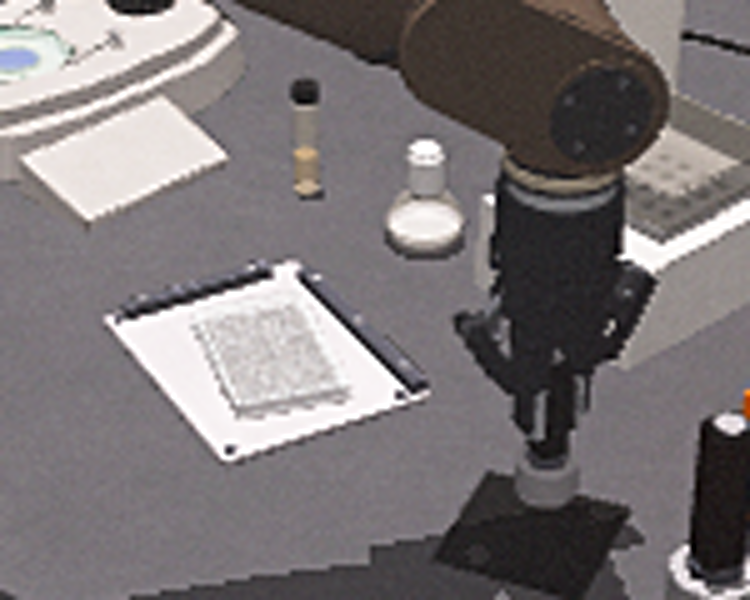

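The pusher is lifted upright (scene crop 547,480). I'll carry it to the -x side of the base.

{"fn": "apply_moves", "kwargs": {
  "motion": [0.5,-0.37,0,0,0,0,0.62,-0.37,0,0,0,0,0.62,-0.37,0,0,0,0,0.62,-0.37,0,0,0,0,0.62,-0.37,0,0,0,0]
}}

```text
t: 4.8
position: [0.4938, -0.1273, 0.0904]
eef_rot: [0.001, 0.847, 0.532, 0.0]
contact_force: [0.7, 0.5, -1.7]
width: 0.225
```

Run:
```python
from h import *
from cell import r
o=r.get_obs(); print(o["t"],o["position"],w2b(o["position"]))
plan(o,b2w(-85,-28)+[.08],3)
```

```text
4.8 [ 0.49380841 -0.12733398  0.09039239] [[ -34.09728135 -119.83386812]]
[0.611, -0.343, 0.068, 0.002, 0.001, -0.003]
[0.611, -0.341, 0.068, 0.002, 0.001, -0.003]
[0.612, -0.34, 0.069, 0.002, 0.001, -0.003]
```

{"fn": "apply_moves", "kwargs": {
  "motion": [0.61,-0.34,0.07,0,0,0,0.61,-0.34,0.07,0,0,0,0.35,-0.3,0.05,0,0,0,0,0,0,0,0,0]
}}

```text
t: 5.3
position: [0.4805, -0.0297, 0.0777]
eef_rot: [-0.001, 0.846, 0.534, -0.002]
contact_force: [-0.3, -0.1, -1.6]
width: 0.227
```

Run:
```python
from h import *
from cell import r
o=r.get_obs(); print(o["t"],o["position"],w2b(o["position"]),o["contact_force"])
plan(o,b2w(-85,-28)+[.058],2)
im=r.get_image("top"); crop(im,190,150,310,250,6,"pics/t5.png")
im=r.get_image("scene"); crop(im,190,150,310,250,6,"pics/s5.png")
```

```text
5.3 [ 0.48050494 -0.02972184  0.07770172] [[-87.97467391 -37.35757743]] [-0.29372428 -0.09407421 -1.58985248]
[0.094, 0.03, 0.197, -0.003, 0.002, -0.002]
[0.094, 0.03, 0.197, -0.003, 0.002, -0.002]
```

View pics/t5.png

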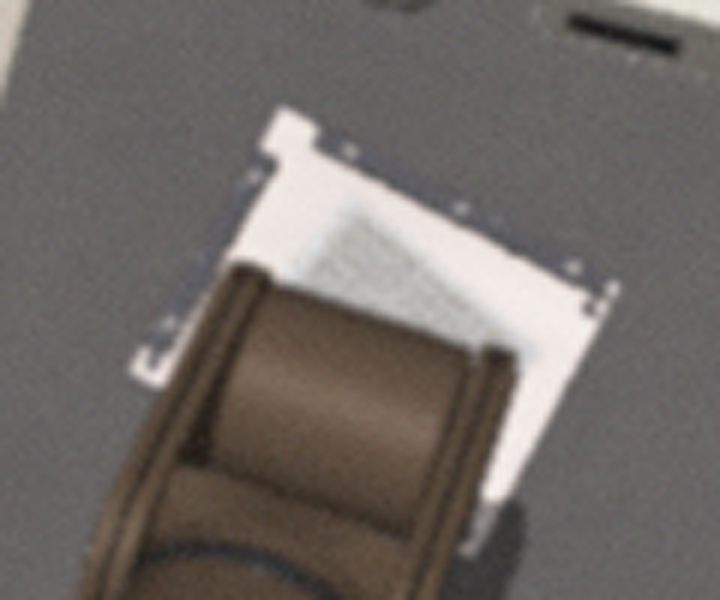

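View pics/s5.png

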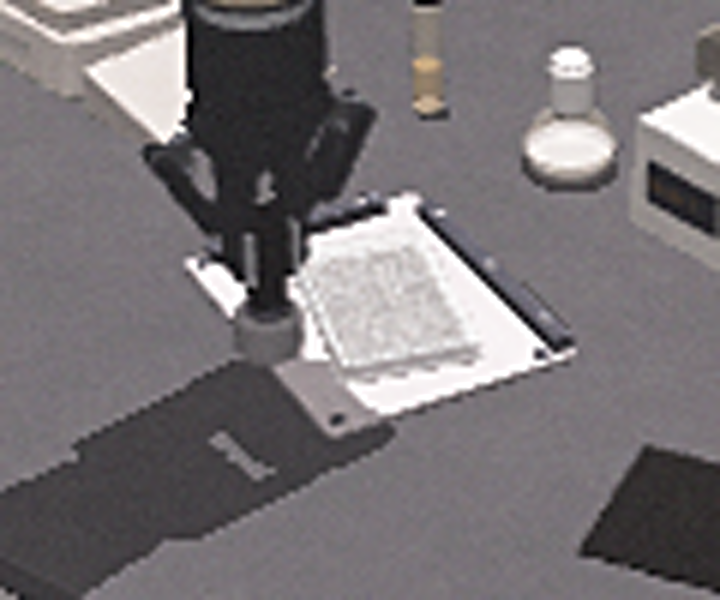

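The held pusher is at the -x edge of the base beside the plate (scene crop 267,335), and there is still a gap. I'll lower it to about 4 mm above the base.

{"fn": "apply_moves", "kwargs": {
  "motion": [0.06,0.02,0.2,0,0,0,0.06,0.03,0.12,0,0,0,0,0,0.03,0,0,0,0,0,0,0,0,0]
}}

```text
t: 5.9
position: [0.4877, -0.0291, 0.0596]
eef_rot: [0.0, 0.847, 0.531, -0.001]
contact_force: [-0.3, -0.2, -3.0]
width: 0.225
```

Run:
```python
from h import *
from cell import r
o=r.get_obs(); print(o["t"],o["position"],w2b(o["position"]),o["contact_force"])
plan(o,b2w(-70,-31)+[.0585],1)
```

```text
5.9 [ 0.48766025 -0.02910633  0.05957435] [[-81.77463504 -33.73310637]] [-0.28182164 -0.21833634 -2.99656235]
[0.056, 0.235, 0.021, -0.001, 0.004, -0.014]
```

{"fn": "apply_moves", "kwargs": {
  "motion": [0.02,0.08,0.01,0,0,-0.014,0.02,0.08,0,0,0,0,0,0.08,0,0,0,0,0,0.08,0,0,0,0,0,0.08,0,0,0,0]
}}

```text
t: 6.52
position: [0.5078, -0.0365, 0.0594]
eef_rot: [0.0, 0.845, 0.535, -0.001]
contact_force: [-0.3, -0.2, -2.2]
width: 0.224
```

```bash
cat > st.py <<'E'
from h import *
from cell import r
o=r.get_obs(); c,s=np.cos(BY),np.sin(BY);f=o["contact_force"]
q=o["eef_rot"];R0=Ro.from_quat([q[1],q[2],q[3],q[0]])
print(o["t"],"base",w2b(o["position"]).round(1),"z",o["position"][2].round(4),"Fb",(c*f[0]+s*f[1]).round(1),(-s*f[0]+c*f[1]).round(1),f[2].round(1),"w",o["width"].__round__(3),"roterr(tool)",(R0.inv()*rot_goal()).as_rotvec().round(3))
E
python3 st.py
```

```text
6.525 base [[-60.4 -31.7]] z 0.0594 Fb -0.2 -0.3 -2.2 w 0.224 roterr(tool) [-0.     0.002  0.   ]
```

{"fn": "apply_moves", "kwargs": {
  "motion": [0,0.08,0,0,0,0,0,0.08,0,0,0,0,0,0.06,0,0,0,0,0,0,0,0,0,0]
}}

```text
t: 7.02
position: [0.5187, -0.0417, 0.0594]
eef_rot: [0.0, 0.845, 0.535, -0.001]
contact_force: [-0.2, -0.4, -1.8]
width: 0.227
```

```bash
cat >> st.py <<'E'
import sys
if len(sys.argv)>1:
    n=sys.argv[1]
    im=r.get_image("top"); crop(im,200,155,310,245,6,f"pics/t{n}.png")
    im=r.get_image("scene"); crop(im,215,165,300,235,8,f"pics/s{n}.png")
E
python3 st.py 6
```

```text
7.025 base [[-48.3 -31.8]] z 0.0594 Fb -0.0 -0.5 -1.8 w 0.227 roterr(tool) [-0.     0.002  0.   ]
```

View pics/s6.png

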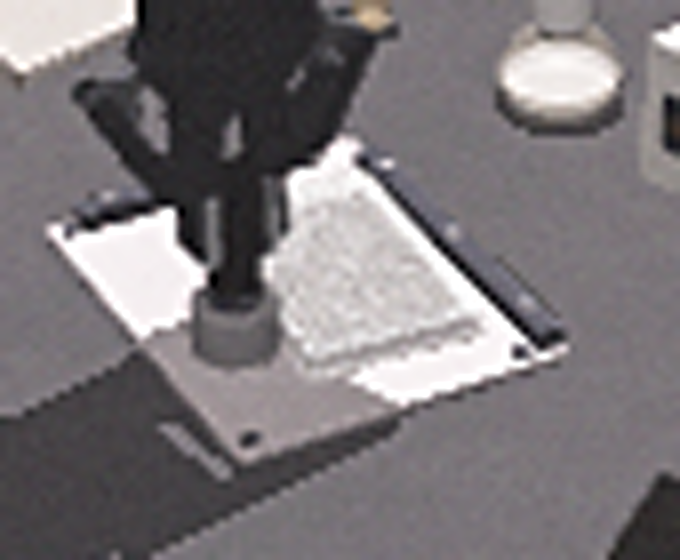

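View pics/t6.png

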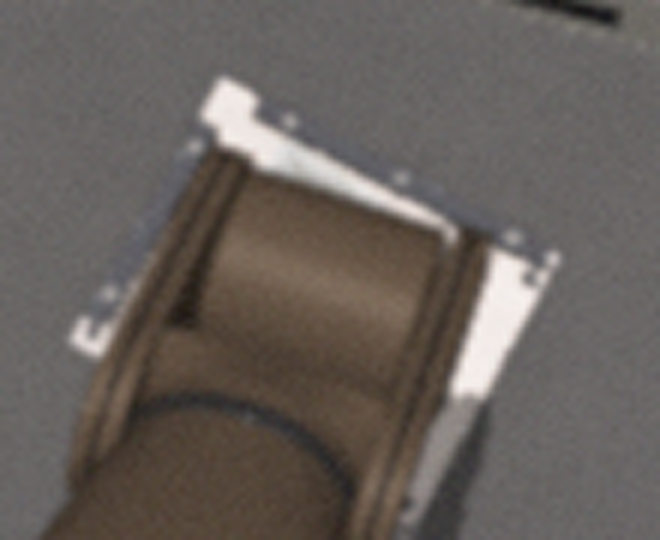

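The plate is moving and nearly parallel to the long fence, with about a 1 cm gap left. I'll slow down.

{"fn": "apply_moves", "kwargs": {
  "motion": [0,0.05,0,0,0,0,0,0.04,0,0,0,0,0,0.04,0,0,0,0,0,0.02,0,0,0,0]
}}

```text
t: 7.62
position: [0.5251, -0.0447, 0.0592]
eef_rot: [-0.0, 0.845, 0.535, -0.002]
contact_force: [-0.4, -0.4, -1.4]
width: 0.225
```

```bash
python3 st.py
```

```text
7.625 base [[-41.3 -31.8]] z 0.0592 Fb -0.2 -0.5 -1.4 w 0.225 roterr(tool) [-0.002  0.002  0.001]
```

{"fn": "apply_moves", "kwargs": {
  "motion": [0,0.02,0,0,0,0,0,0.02,0,0,0,0]
}}

```text
t: 7.88
position: [0.5269, -0.0456, 0.0591]
eef_rot: [-0.0, 0.845, 0.535, -0.002]
contact_force: [-0.7, -0.6, -2.0]
width: 0.224
```

{"fn": "apply_moves", "kwargs": {
  "motion": [0,0.02,0,0,0,0]
}}

```text
t: 8.0
position: [0.5277, -0.046, 0.059]
eef_rot: [-0.0, 0.845, 0.535, -0.002]
contact_force: [-2.7, 0.9, -1.0]
width: 0.227
```

```bash
python3 st.py 7
```

```text
8.0 base [[-38.4 -31.9]] z 0.059 Fb -2.8 -0.3 -1.0 w 0.227 roterr(tool) [-0.003  0.003  0.001]
```

View pics/s7.png

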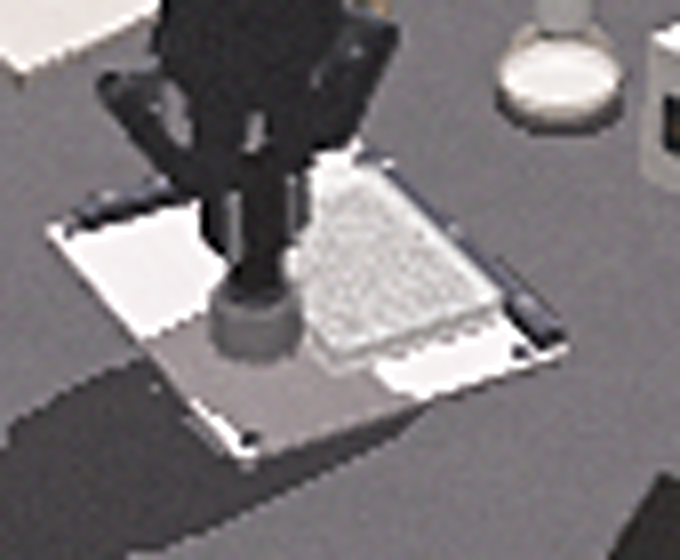

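The long side appears to meet the fence (2.8 N on the tool). One more small step to confirm.

{"fn": "apply_moves", "kwargs": {
  "motion": [0,0.016,0,0,0,0]
}}

```text
t: 8.22
position: [0.5278, -0.046, 0.0588]
eef_rot: [-0.001, 0.845, 0.535, -0.002]
contact_force: [-2.2, 0.9, -0.8]
width: 0.227
```

```bash
python3 st.py
```

```text
8.225 base [[-38.3 -31.8]] z 0.0588 Fb -2.4 -0.2 -0.8 w 0.227 roterr(tool) [-0.005  0.003  0.001]
```

It is firm against the fence. I'll back off and go round to the -y side.

{"fn": "apply_moves", "kwargs": {
  "motion": [0,-0.25,0,0.004,0,0,-0.3,-0.1,0,0,0,0,-0.7,0,0,0,0,0,-0.7,0,0,0,0,0,-0.2,0,0,0,0,0]
}}

```text
t: 8.85
position: [0.4693, -0.1275, 0.06]
eef_rot: [0.001, 0.844, 0.536, -0.001]
contact_force: [-0.1, -0.2, -1.8]
width: 0.224
```

```bash
python3 st.py 8
```

```text
8.85 base [[ -56.2 -130.5]] z 0.06 Fb 0.0 -0.2 -1.8 w 0.224 roterr(tool) [-0.     0.003  0.003]
```

View pics/s8.png

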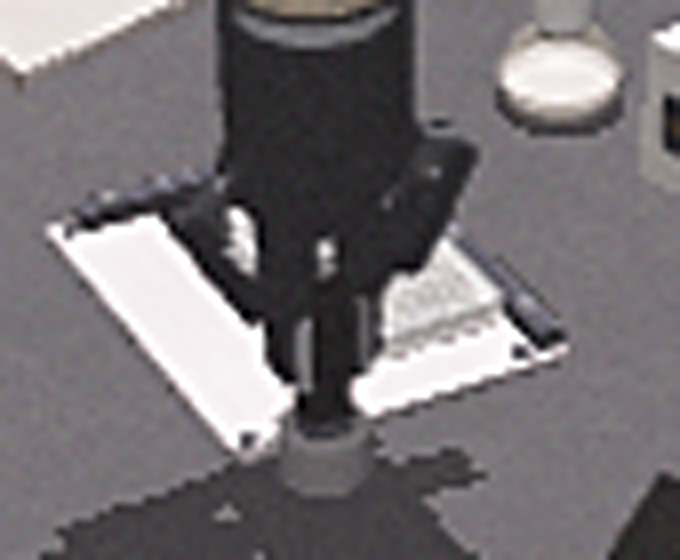

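View pics/t8.png

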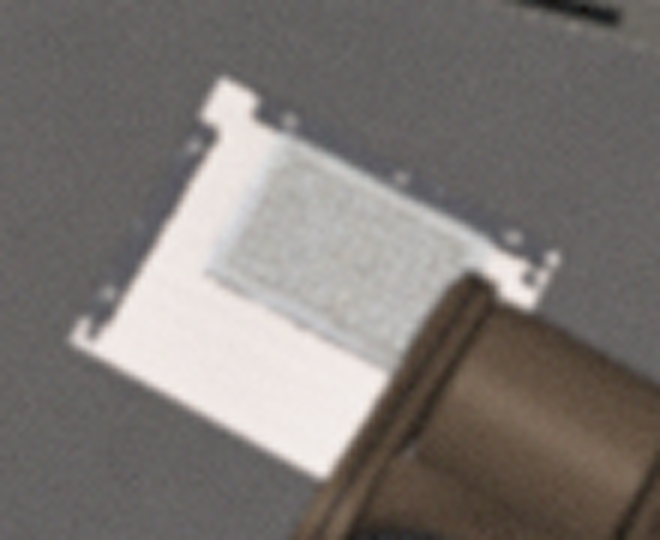

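From the top view the plate lies flush along the long fence, with about 3 cm left to the short fence. I'll move behind its short side.

{"fn": "apply_moves", "kwargs": {
  "motion": [0,0.6,0,0,0,0,0,0.7,0,0,0,0,0.1,0.25,0.01,0,0,0.005,0.1,0,0.01,0,0,0]
}}

```text
t: 9.45
position: [0.546, -0.1483, 0.0585]
eef_rot: [-0.0, 0.845, 0.535, -0.001]
contact_force: [-0.7, 0.6, -1.7]
width: 0.227
```

```bash
python3 st.py 9
```

```text
9.45 base [[  22.  -116.4]] z 0.0585 Fb -0.9 0.2 -1.7 w 0.227 roterr(tool) [-0.002  0.001  0.002]
```

View pics/s9.png

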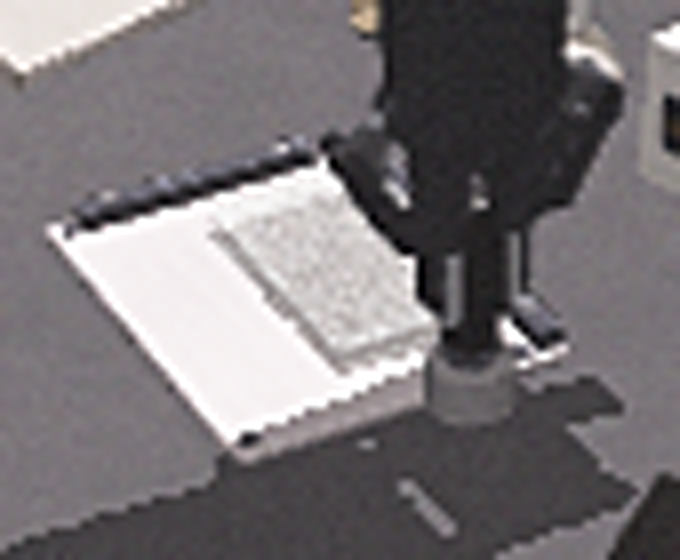

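{"fn": "apply_moves", "kwargs": {
  "motion": [0.1,0.02,0,0,0,0,0.1,0.02,0,0,0,0,0.08,0,0,0,0,0,0.08,0,0,0,0,0,0.08,0,0,0,0,0]
}}

```text
t: 10.18
position: [0.5547, -0.1257, 0.0577]
eef_rot: [-0.002, 0.844, 0.536, -0.002]
contact_force: [0.7, -0.7, -2.9]
width: 0.227
```

{"fn": "apply_moves", "kwargs": {
  "motion": [0.08,0,0,0,0,0,0.08,0,0,0,0,0,0.08,0,0,0,0,0]
}}

```text
t: 10.55
position: [0.56, -0.1145, 0.0577]
eef_rot: [-0.002, 0.844, 0.536, -0.002]
contact_force: [-0.5, -0.9, -1.5]
width: 0.225
```

```bash
python3 st.py 10
```

```text
10.55 base [[ 20.2 -79.9]] z 0.0577 Fb -0.1 -1.1 -1.5 w 0.225 roterr(tool) [-0.005  0.002  0.004]
```

View pics/s10.png

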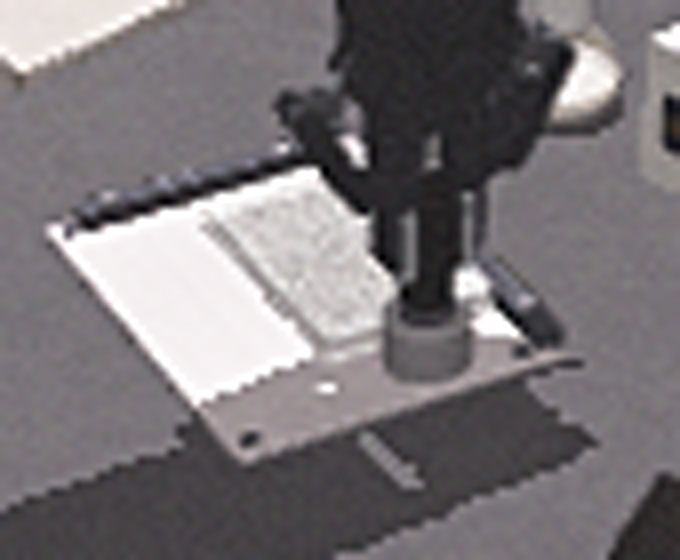

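{"fn": "apply_moves", "kwargs": {
  "motion": [0.06,0.04,-0.01,0,0,0.004,0.06,0.04,-0.01,0,0,0,0.06,0.03,0,0,0,0,0.05,0.02,0,0,0,0]
}}

```text
t: 11.15
position: [0.5713, -0.1064, 0.0585]
eef_rot: [-0.002, 0.845, 0.535, -0.002]
contact_force: [1.3, 0.0, -1.6]
width: 0.226
```

```bash
python3 st.py
```

```text
11.15 base [[ 26.9 -67.7]] z 0.0585 Fb 1.2 0.6 -1.6 w 0.226 roterr(tool) [-0.006  0.002  0.001]
```

{"fn": "apply_moves", "kwargs": {
  "motion": [0.03,0,0,0,0,0,0.03,0,0,0,0,0]
}}

```text
t: 11.4
position: [0.5728, -0.1035, 0.0586]
eef_rot: [-0.002, 0.845, 0.535, -0.002]
contact_force: [-0.4, -1.0, -1.3]
width: 0.228
```

{"fn": "apply_moves", "kwargs": {
  "motion": [0.024,0,0,0,0,0]
}}

```text
t: 11.52
position: [0.5734, -0.1024, 0.0585]
eef_rot: [-0.002, 0.845, 0.535, -0.002]
contact_force: [0.6, -1.2, -1.6]
width: 0.225
```

```bash
python3 st.py
```

```text
11.525 base [[ 27.  -63.2]] z 0.0585 Fb 1.0 -0.8 -1.6 w 0.225 roterr(tool) [-0.005  0.002  0.002]
```

{"fn": "apply_moves", "kwargs": {
  "motion": [0.02,0,0,0,0,0]
}}

```text
t: 11.65
position: [0.5738, -0.1014, 0.0585]
eef_rot: [-0.002, 0.845, 0.535, -0.002]
contact_force: [0.5, 0.2, -1.7]
width: 0.226
```

```bash
python3 st.py
```

```text
11.65 base [[ 27.  -62.1]] z 0.0585 Fb 0.4 0.4 -1.7 w 0.226 roterr(tool) [-0.005  0.002  0.002]
```

{"fn": "apply_moves", "kwargs": {
  "motion": [0.02,0,0,0,0,0]
}}

```text
t: 11.78
position: [0.5742, -0.1005, 0.0585]
eef_rot: [-0.002, 0.845, 0.535, -0.002]
contact_force: [0.9, -0.8, -1.8]
width: 0.227
```

```bash
python3 st.py 11
```

```text
11.775 base [[ 27.  -61.1]] z 0.0585 Fb 1.1 -0.3 -1.8 w 0.227 roterr(tool) [-0.005  0.002  0.002]
```

View pics/s11.png

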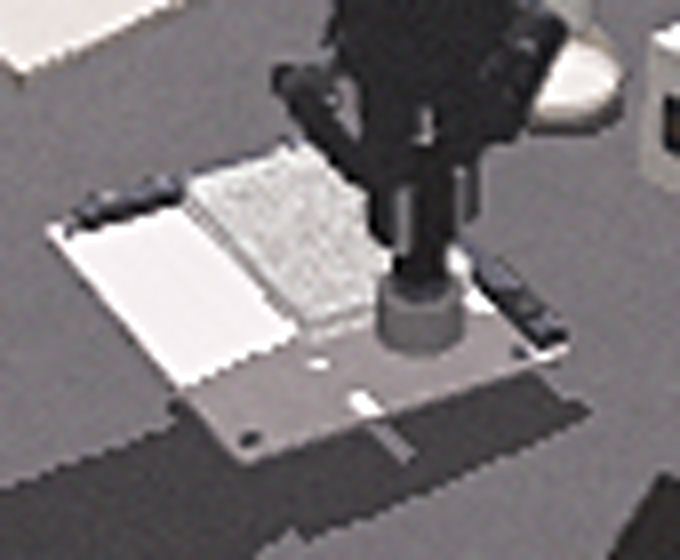

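View pics/t11.png

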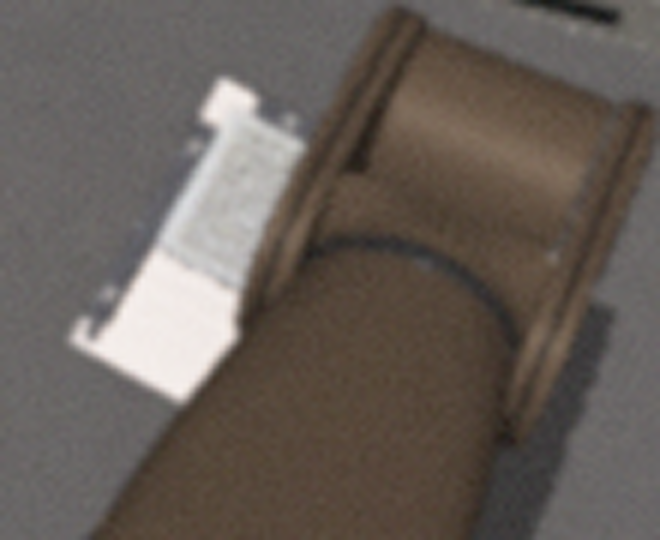

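It is very close to the short fence now but there is no force yet. I'll go on in sub-millimetre steps.

{"fn": "apply_moves", "kwargs": {
  "motion": [0.016,0,0,0,0,0]
}}

```text
t: 12.0
position: [0.5744, -0.1002, 0.0586]
eef_rot: [-0.001, 0.845, 0.535, -0.003]
contact_force: [-1.7, -3.2, -1.2]
width: 0.232
```

```bash
python3 st.py
```

```text
12.0 base [[ 27.1 -60.7]] z 0.0586 Fb -0.2 -3.6 -1.2 w 0.232 roterr(tool) [-0.005  0.004  0.002]
```

{"fn": "apply_moves", "kwargs": {
  "motion": [0.014,0,0,0,0,0]
}}

```text
t: 12.12
position: [0.5745, -0.1001, 0.0586]
eef_rot: [-0.001, 0.844, 0.536, -0.004]
contact_force: [-1.5, -2.0, -1.2]
width: 0.228
```

```bash
python3 st.py
```

```text
12.125 base [[ 27.1 -60.6]] z 0.0586 Fb -0.4 -2.5 -1.2 w 0.228 roterr(tool) [-0.006  0.005  0.003]
```

The short side is seated. I'll back off and check both fences while still holding the pusher.

{"fn": "apply_moves", "kwargs": {
  "motion": [-0.2,0,0,0.005,-0.004,0,-0.5,-0.2,0,0,0,0,-0.7,-0.4,0,0,0,0,-0.7,-0.4,0,0,0,0,-0.2,0,0,0,0,0]
}}

```text
t: 12.75
position: [0.4792, -0.1842, 0.0599]
eef_rot: [-0.002, 0.845, 0.535, -0.002]
contact_force: [0.4, 0.9, -2.1]
width: 0.228
```

```bash
python3 st.py
python3 - <<'E'
from h import *
from cell import r
import pickle
im=r.get_image("top"); pickle.dump(im,open("pics/top12.pkl","wb")); crop(im,205,160,295,235,8,"pics/t12.png")
im=r.get_image("scene"); pickle.dump(im,open("pics/sc12.pkl","wb")); crop(im,215,165,300,235,8,"pics/s12.png")
E
```

```text
12.75 base [[ -22.9 -177.5]] z 0.0599 Fb -0.0 1.0 -2.1 w 0.228 roterr(tool) [-0.005  0.002  0.002]
```

View pics/t12.png

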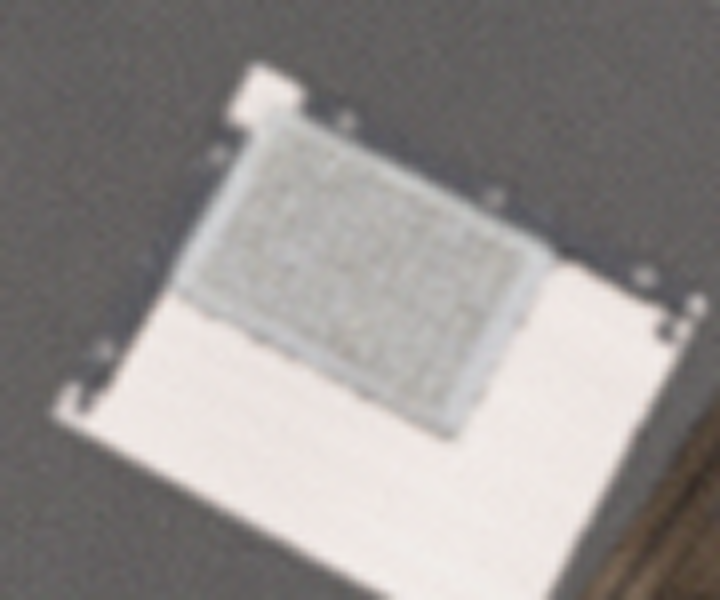

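View pics/s12.png

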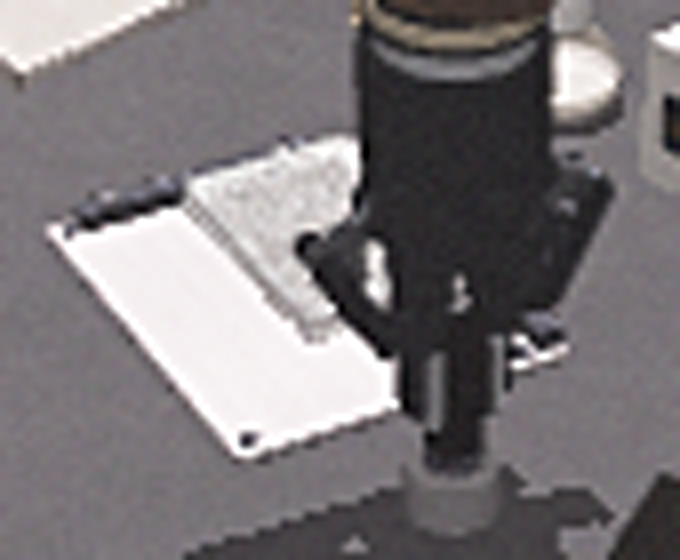

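The top view shows the plate in the corner with no visible gap at either fence. Time is ample, so I'll make one confirming press at the middle of the long side.

{"fn": "apply_moves", "kwargs": {
  "motion": [0,-0.5,0,0,0,0,0.6,-0.4,0,0,0,0,0.9,0,0,0,0,0,0.9,0,0,0,0,0,0.8,0,0,0,0,0]
}}

```text
t: 13.48
position: [0.5152, -0.0167, 0.063]
eef_rot: [0.002, 0.846, 0.533, 0.002]
contact_force: [1.0, -0.7, -1.4]
width: 0.229
```

```bash
python3 st.py
```

```text
13.475 base [[-62.2 -10.8]] z 0.063 Fb 1.2 -0.2 -1.4 w 0.229 roterr(tool) [ 0.006 -0.002 -0.003]
```

{"fn": "apply_moves", "kwargs": {
  "motion": [0.4,0,0.04,0,0,0,0.1,0.08,0.04,0,0,0,0,0.1,0.01,0,0,0,0,0.1,0,0,0,0,0,0.06,0,0,0,0]
}}

```text
t: 14.1
position: [0.5457, 0.0021, 0.0592]
eef_rot: [0.002, 0.845, 0.535, 0.004]
contact_force: [-0.5, -1.1, -2.7]
width: 0.228
```

```bash
python3 st.py
```

```text
14.1 base [[-42.8  19.4]] z 0.0592 Fb 0.0 -1.3 -2.7 w 0.228 roterr(tool) [ 0.008 -0.004  0.002]
```

{"fn": "apply_moves", "kwargs": {
  "motion": [0,0.03,0,0,0,0,0,0.03,0,0,0,0]
}}

```text
t: 14.35
position: [0.5485, -0.0004, 0.0593]
eef_rot: [0.002, 0.845, 0.535, 0.004]
contact_force: [0.2, 0.4, -1.1]
width: 0.227
```

{"fn": "apply_moves", "kwargs": {
  "motion": [0,0.018,0,0,0,0]
}}

```text
t: 14.48
position: [0.5486, -0.0007, 0.0591]
eef_rot: [0.001, 0.845, 0.534, 0.003]
contact_force: [-2.9, 1.8, -1.6]
width: 0.225
```

```bash
python3 st.py
```

```text
14.475 base [[-38.9  18.1]] z 0.0591 Fb -3.4 0.4 -1.6 w 0.225 roterr(tool) [ 0.006 -0.004 -0.   ]
```

{"fn": "apply_moves", "kwargs": {
  "motion": [0,0.014,0,0,0,0,0,0.01,0,0,0,0]
}}

```text
t: 14.72
position: [0.5486, -0.0008, 0.0586]
eef_rot: [0.0, 0.845, 0.534, 0.002]
contact_force: [-1.0, -0.0, -1.3]
width: 0.225
```

```bash
python3 st.py 13
```

```text
14.725 base [[-38.8  18. ]] z 0.0586 Fb -0.9 -0.5 -1.3 w 0.225 roterr(tool) [ 0.003 -0.004 -0.   ]
```

View pics/s13.png

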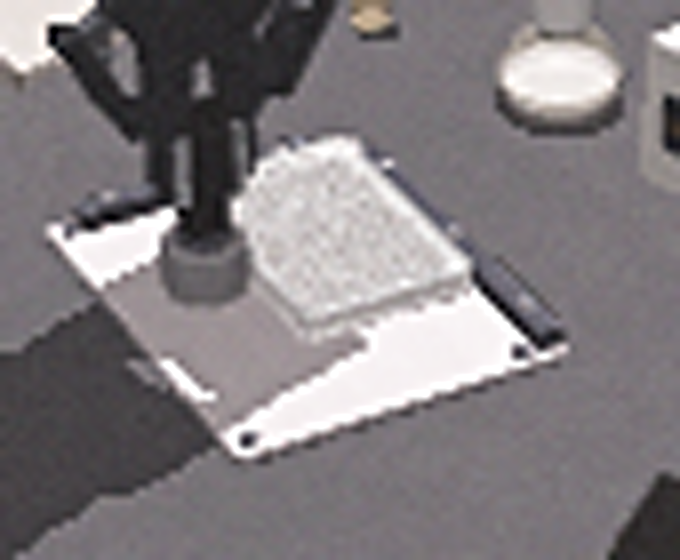

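The plate is seated on both sides. I'll back off, raise the pusher and return to the mat.

{"fn": "apply_moves", "kwargs": {
  "motion": [0,-0.3,0,0,0,0,-0.2,-0.3,-0.4,0,0,0,-0.7,0,-0.3,0,0,0,-0.8,0,0,0,0,0,-0.8,0.1,0,0,0,0]
}}

```text
t: 15.45
position: [0.4702, -0.1026, 0.0946]
eef_rot: [0.004, 0.843, 0.537, 0.004]
contact_force: [0.4, 0.1, -0.9]
width: 0.225
```

```bash
python3 st.py
python3 - <<'E'
from h import *
from cell import r
plan(r.get_obs(),[.5195,-.2965,.09],5)
E
```

```text
15.45 base [[ -66.  -107.6]] z 0.0946 Fb 0.4 0.3 -0.9 w 0.225 roterr(tool) [ 0.011 -0.003  0.007]
[-0.62, 0.506, 0.022, 0.004, -0.001, 0.003]
[-0.619, 0.507, 0.021, 0.004, -0.001, 0.003]
[-0.618, 0.508, 0.021, 0.004, -0.001, 0.003]
[-0.618, 0.509, 0.02, 0.004, -0.001, 0.003]
[-0.617, 0.51, 0.019, 0.004, -0.001, 0.003]
```

{"fn": "apply_moves", "kwargs": {
  "motion": [-0.6,0.5,0.02,0.004,0,0.003,-0.62,0.51,0.02,0.004,0,0.003,-0.62,0.51,0.02,0.004,0,0.003,-0.5,0.45,0,0.004,0,0,-0.2,0.2,0,0,0,0]
}}

```text
t: 16.08
position: [0.513, -0.2686, 0.0935]
eef_rot: [0.004, 0.845, 0.535, 0.003]
contact_force: [0.2, 0.3, -1.9]
width: 0.225
```

```bash
python3 st.py
python3 - <<'E'
from h import *
from cell import r
plan(r.get_obs(),[.5195,-.2965,.065],2)
E
```

```text
16.075 base [[  43.8 -239.2]] z 0.0935 Fb 0.0 0.4 -1.9 w 0.225 roterr(tool) [ 0.01  -0.002  0.001]
[-0.225, 0.176, 0.286, 0.01, -0.002, 0.001]
[-0.225, 0.177, 0.285, 0.01, -0.002, 0.001]
```

{"fn": "apply_moves", "kwargs": {
  "motion": [-0.22,0.17,0.15,0.01,0,0,-0.2,0.15,0.15,0.01,0,0,0,0,0.15,0,0,0,0,0,0.1,0,0,0,0,0,0,0,0,0]
}}

```text
t: 16.7
position: [0.5176, -0.2924, 0.0626]
eef_rot: [-0.003, 0.844, 0.536, 0.0]
contact_force: [-0.8, 0.1, -2.8]
width: 0.225
```

```bash
python3 st.py
python3 - <<'E'
from h import *
from cell import r
plan(r.get_obs(),[.5195,-.2965,.053],2)
im=r.get_image("scene"); crop(im,265,165,345,250,7,"pics/s14.png")
E
```

```text
16.7 base [[  58.2 -258.7]] z 0.0626 Fb -0.8 -0.3 -2.8 w 0.225 roterr(tool) [-0.005 -0.003  0.003]
[-0.03, 0.035, 0.096, -0.005, -0.003, 0.003]
[-0.03, 0.035, 0.096, -0.005, -0.003, 0.003]
```

View pics/s14.png

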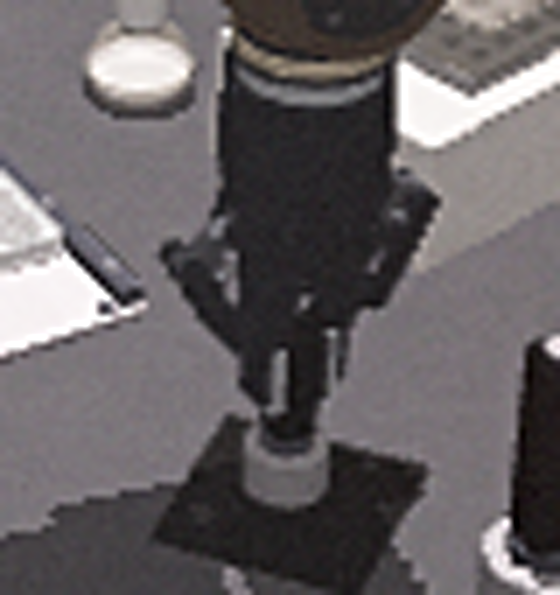

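The pusher is upright above the middle of the mat (scene crop 288,480), so I'll lower it gently.

{"fn": "apply_moves", "kwargs": {
  "motion": [-0.03,0.03,0.08,-0.008,-0.004,0.003,0,0,0.06,0,0,0,0,0,0.04,0,0,0]
}}

```text
t: 17.12
position: [0.519, -0.2943, 0.0542]
eef_rot: [0.0, 0.845, 0.535, 0.001]
contact_force: [0.4, -0.4, -1.7]
width: 0.229
```

```bash
python3 st.py
```

```text
17.125 base [[  60.3 -259.9]] z 0.0542 Fb 0.6 -0.2 -1.7 w 0.229 roterr(tool) [ 0.001 -0.001  0.002]
```

{"fn": "apply_moves", "kwargs": {
  "motion": [0,0,0.03,0,0,0,0,0,0.02,0,0,0]
}}

```text
t: 17.38
position: [0.519, -0.2944, 0.0518]
eef_rot: [0.0, 0.845, 0.535, 0.001]
contact_force: [-2.1, 0.7, 2.8]
width: 0.223
```

```bash
python3 st.py
```

```text
17.375 base [[  60.3 -260. ]] z 0.0518 Fb -2.2 -0.3 2.8 w 0.223 roterr(tool) [ 0.001 -0.001  0.002]
```

It has touched down (Fz rose by about 4.5 N). I'll release.

{"fn": "apply_moves", "kwargs": {
  "motion": [0,0,0,0,0,0,0,0,0,0,0,0,0,0,0,0,0,0,0,0,0,0,0,0,0,0,0,0,0,0],
  "gripper": 100
}}

```text
t: 18.0
position: [0.5201, -0.2954, 0.0534]
eef_rot: [0.002, 0.845, 0.535, 0.001]
contact_force: [0.5, -0.3, 0.8]
width: 0.994
```

{"fn": "apply_moves", "kwargs": {
  "motion": [0,0,-0.2,0,0,0,0,0,-0.5,0,0,0,0,0,-0.8,0,0,0,0,0,-0.8,0,0,0,0,0,-0.5,0,0,0]
}}

```text
t: 18.62
position: [0.5184, -0.2942, 0.1971]
eef_rot: [-0.0, 0.845, 0.535, 0.0]
contact_force: [-0.3, 0.1, -0.5]
width: 1.0
```

{"fn": "apply_moves", "kwargs": {
  "motion": [-0.7,0,-0.3,0,0,0,-0.8,0,0,0,0,0,-0.8,0,0,0,0,0,-0.6,0,0,0,0,0,0,0,0,0,0,0]
}}

```text
t: 19.25
position: [0.4571, -0.4299, 0.2221]
eef_rot: [0.006, 0.844, 0.536, 0.002]
contact_force: [0.4, 0.7, 0.2]
width: 1.001
```

```bash
python3 st.py
python3 - <<'E'
from h import *
from cell import r
T=r.get_image("top"); crop(T,205,115,365,240,5,"pics/t15.png")
im=r.get_image("scene"); crop(im,215,145,345,250,6,"pics/s15.png")
E
```

```text
19.25 base [[  62.5 -409. ]] z 0.2221 Fb 0.1 0.8 0.2 w 1.001 roterr(tool) [0.013 0.004 0.004]
```

View pics/t15.png

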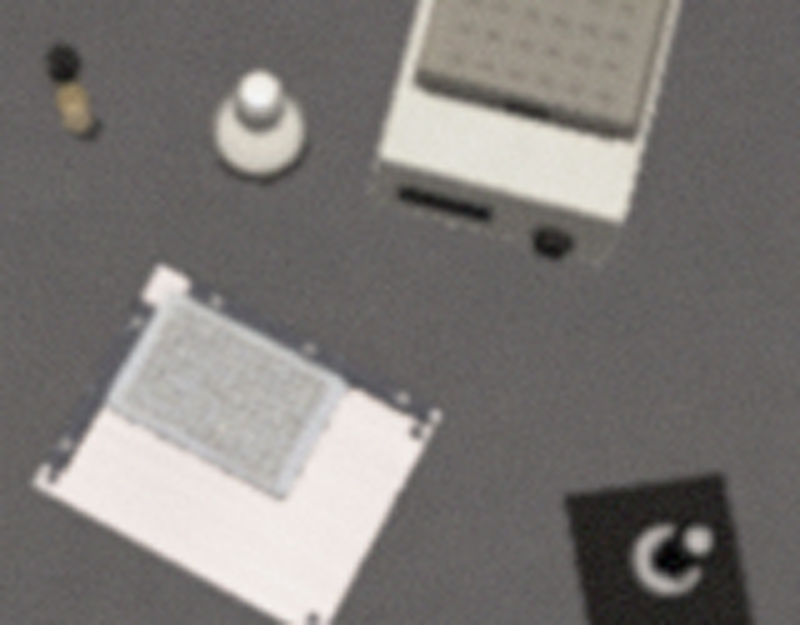

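View pics/s15.png

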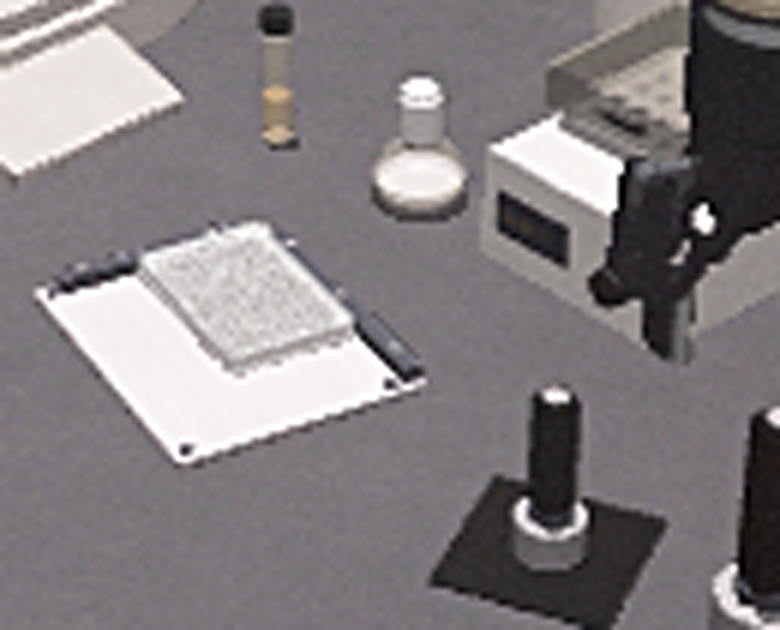

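The pusher stands upright near the mat's centre, the plate sits tight in the corner, and the vial and lamp have not moved. One numeric check before I hand in.

Run:
```python
from h import *
from cell import r
T=r.get_image("top"); C=cloud(T).reshape(-1,3); b=w2b(C)
m=(b[:,0]>-40)&(b[:,0]<90)&(b[:,1]>-70)&(b[:,1]<100)&(C[:,2]>.0178)&(C[:,2]<.03)
print(cv2.minAreaRect(b[m].astype(np.float32)), np.median(C[m,2]), np.median(b[m],0))
# predicted plate-top corners overlay
S=T["color"].copy(); 
big=cv2.resize(S[155:245,200:310,::-1],None,fx=7,fy=7,interpolation=cv2.INTER_CUBIC)
P=np.array([b2w(25+sx*42.75,22+sy*64)+[.020] for sx,sy in((1,1),(1,-1),(-1,-1),(-1,1))])
uv=(proj(T,P)-[200,155]+.43)*7
cv2.polylines(big,[uv.round().astype(np.int32)],True,(0,0,255),1); cv2.imwrite("pics/t16.png",big)
foot=C[(abs(C[:,0]-.52)<.04)&(abs(C[:,1]+.295)<.04)&(C[:,2]>.097)]; print("pusher top",foot.mean(0))
print("dish/lamp/vial",*[cloud(T)[v,u].round(3) for u,v in((148,258),(257,135),(218,130))])
```

```text
((25.13460350036621, 13.445137023925781), (109.07564544677734, 167.65029907226562), 0.7200284600257874) 0.019934218436662824 [26.56177362 21.00848687]
pusher top [ 0.51971034 -0.29471492  0.1026732 ]
dish/lamp/vial [0.393 0.265 0.014] [ 0.774 -0.036  0.081] [0.779 0.081 0.09 ]
```

View pics/t16.png

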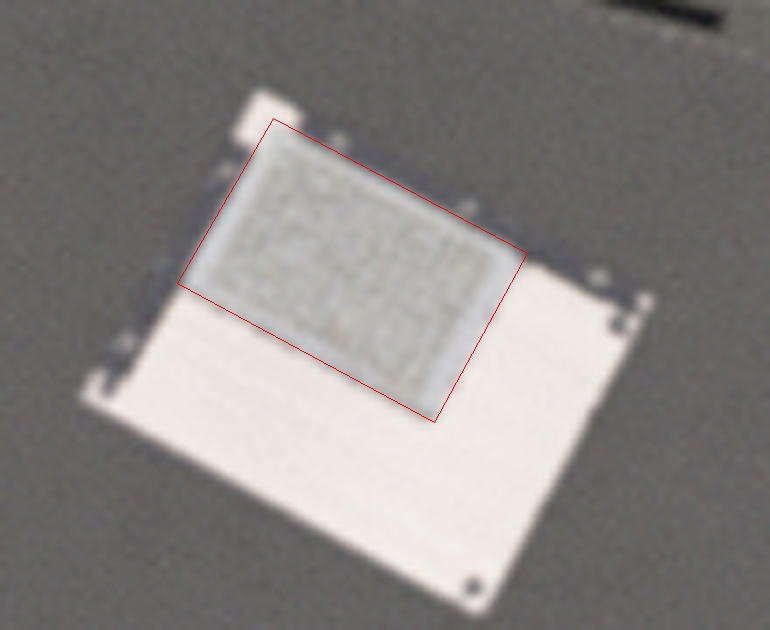

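The outline of the seated plate matches the image to within a pixel, the bystanders have not moved, and the pusher is within a few millimetres of the mat's centre. I'm handing in.

```bash
python3 -c "
from cell import r
print(r.hand_in())"
```

```text
the job is handed in; nothing more can be done
None
```

I picked the smaller pusher off its mat and nudged the plate first against the long fence, then the short one. I then pressed the long side once more and stood the pusher back on its mat. The job was handed in at about 19 s. `hand_in` reports no verdict, so what follows are my own checks.

- **Plate:** the outline of a plate seated in the corner matches the final top picture to about a pixel along both fences. The largest sideways push I read at the wrist, between steps, was about 3.6 N.
- **Pusher and bystanders:** the pusher stands upright about 1.5 mm from the measured mat centre. The dish, vial and lamp depth readings agree with the start to 2 mm.
- **Check that disagreed:** the rectangle fit on the depth points came out at 109 x 168 mm, so fence or stray points were mixed in. I went by the outline and the contact forces instead. The stop positions read about 1 mm off the computed ones, which is within the calibration error.

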